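# Find the stamped parts crate and send it over the dispatch line

## Task

Of the two red parts crates that look alike, only one carries the round green-and-white inspection stamp on its underside: check both, first the one on the robot's left, then the one on its right. With the fingertips tip the crate up steeply on one bottom edge (55 to 60 degrees, without toppling it), hold it there a moment so that the underside shows, and let it down again gently, never dropping it. Then push the stamped crate along the bench until it stands wholly past the blue tape line on the side away from the robot; the other crate stays on the near side, neither is lifted off the bench, and the other things on the bench are left alone.

Things in the scene. Friction and masses are not known exactly. Their poses are not given: they have to be found in the camera images.
- crate_stamped: open-topped red parts crate, loose: 86 mm along x, 140 along y, 90 high, flat upright 4 mm walls, steel collars fixed inside up to 20 mm. Origin: centre of the underside, z up, x away from the robot within 0.35 rad. Has the stamp mid-underside: round, 68 mm, white with a 34 mm green centre. Stands left (+y) or right.
- crate_plain: open-topped red parts crate, loose: 86 mm along x, 140 along y, 90 high, flat upright 4 mm walls, steel collars fixed inside up to 20 mm. Origin: centre of the underside, z up, x away from the robot within 0.35 rad. Bare underside. Both: 0.55 to 0.9 kg, centre of mass 17 mm up, bench friction 0.57 to 0.72; tips about a long edge when pulled near the rim (balances at 1.19 rad), slides when pushed low.
- corner_a (a point): bottom corner of the stamped crate at its -x, +y (43 mm and 70 mm from the origin, on the underside)
- corner_b (a point): bottom corner of the stamped crate at its -x, -y
- corner_c (a point): bottom corner of the stamped crate at its +x, +y
- corner_d (a point): bottom corner of the stamped crate at its +x, -y
- dispatch_line: strip of blue tape stuck flat across the white bench, 24 mm wide, 1.3 m long, beyond both crates as seen from the robot. Origin: middle of the strip, on the bench; y runs along the strip, x points across it away from the robot to the dispatch side
- collar: Not part of the job. Loose steel collar standing on end between the crates, 42 mm across, 34 mm high. Origin: centre of the underside
- tape_roll: Not part of the job. Roll of blue tape lying flat outside one of the crates, 96 mm across, 24 mm high. Origin: centre of the underside
- yarn_cone: Not part of the job. White cone of yarn standing upright outside the other crate, 80 mm across at the foot, 131 mm high. Origin: centre of the underside

How it is judged:
By the outcome, as a careful person would: the job done as asked, in the order asked, and still so for the second after the job is handed in, with the robot touching nothing.
It also fails if it takes over 72 s, if anything falls off the work surface, if the arm or the gripper's body presses on something with over 40 N, if the wrist force passes 120 N, or if a joint passes its speed limit or range.

## Robot

A 7-joint arm with a two-finger parallel gripper is mounted at the origin on the work surface. World frame = base frame: x ahead of the robot, y to its left, z up, the work surface at z = 0. Lengths are in m, angles in rad, forces in N, time in s.
With the tool pointing down it reaches from about 0.4 to 0.85 m from the base axis. Payload 10.4 kg.
Tool frame: the origin (TCP) lies between the finger pads; the fingertips stand manip.finger_overhang ahead of it and the grasp point (between the pads) lies 11 mm behind it (manip.finger_overhang is the distance from the TCP to the fingertips, in m); x points along the fingers, z is the direction in which the jaws open and shut, and the axes are right-handed (so a half turn about x gives the same grasp; the last joint's range is limited). The gripper opens to 85 mm and grips with 20 to 120 N. Pads are 22 mm wide; open, the fingers measure 114 mm over their backs; the gripper's body (76 mm by 85 mm) begins 54 mm behind the grasp point. The pads swing forward as they close: fully open they stand 13 mm farther back than shut.
Start: joints at [-1.157, 0.332, -0.065, 1.46, 0.022, 1.35, -0.088], TCP at [0.264, 0.566, 0.239] pointing down, gripper open.
Joint ranges: [-2.6, 2.6], [-0.5, 2.12], [-1.47, 1.34], [0.16, 2.42], [-1.27, 4.41], [0.06, 2.06], [-2.6, 2.6]. Speed limits (rad/s): [2.22, 2.22, 2.79, 2.79, 3.14, 3.14, 3.14].

## Interface

Orientations are given as a unit quaternion [x, y, z, w].
In Python, from workcell import get_obs, camera, workorder, manip gives the robot as it stands. The module is installed in compiled form; this text tells all that it offers.
- The arm moves only by the tool play_rows, never from a script. Its argument "increments" is text: rows parted by semicolons, each of 4 numbers parted by spaces: the shift along the tool's x, y, z in m, then the turn about the tool's x in rad. A call has 1 to 20 rows; each row shifts and turns the pose as measured when the row begins, along the tool's axes as they then stand; what a row does not reach is not made up. A row lasts 1/10 s, in which the tool goes at most 50 mm and 8.59 degrees, less where a joint would pass 70% of its speed; a pose out of reach is approached as far as the arm can. A call is refused whole if a number of a shift passes 0.05 or a number of a turn 0.15, either way. A call with a gripper value outside its range is refused whole. "hand" is the gripper command: -1 is fully open, 1 is shut, values between are in proportion, set as the call begins (left out, the last holds). The fingers move at their own pace and stop on an object; "squeeze" is the grip in N (left out, the last holds). Time passes only in rows, so rows that do not move let the fingers close. It gives the time, the measured TCP pose, the force and the opening at its end, in the units of the state.
- get_obs(): the state, without advancing time (a new reading comes with each control period).
- camera(name): name is "side" or "top" or "wrist"; returns a dict with "img" (480x640x3 uint8, blue, green, red), "fov_y" (degrees; the focal length in pixels is half the picture's height over the tangent of half this angle, whatever the lens; pixels are square), "cx", "cy" (the principal point, pixels), "R" (3x3) and "t" (3): a world point X has camera coordinates R X + t; the wrist camera has in their place "tool_from_camera" (4x4, takes a point from camera to tool coordinates, whose origin is the TCP and whose axes are the tool frame's). Camera axes: x right, y down, z forward; pixel columns grow to the right and rows downward; lengths in m; the calibration is good to about 2 mm. A picture is of the moment at which its call begins: read the wrist's pose just before it. There is no depth.
- workorder.hand_in(): hands the job in, once; it reports no verdict.
The state is a dict: "clock": time; "joint_pos": joint angles; "joint_velocities": joint speeds; "tau": joint torques, N m; "position": TCP position; "ee_rot": TCP orientation; "ft_force": force on the tool from outside, world axes, zero at the start; "torque": the same for the moment, N m; "grip_width": opening from 0.0 (shut) to 1.0 (fully open).
Only numpy, scipy, OpenCV 4.12 (cv2) and the standard library are available. Lean on these libraries where they do the work, as an engineer would, in place of code of your own. Each camera call takes 0.05 s, during which the arm holds its last target.

## Working session

There is one attempt and no reset: what is moved stays moved. The work goes in short steps, Python scripts to look and compute and a tool call to move; the robot and the scene stay as the last step left them, time stands still between calls to the robot, and variables do not carry over. Pictures are saved under pics/ and viewed, and the job is handed in when it is done.

Besides the shell and the picture viewer there is one more tool, called after "Call:" by a JSON object that holds its "op" and its "data". play_rows: Moves the arm, as the interface text tells. Its arguments: {"type":"object","properties":{"increments":{"type":"string"},"hand":{"type":"number"},"squeeze":{"type":"number"}},"required":["increments"]}

```bash
mkdir -p pics; cat > h.py <<'E'
import numpy as np, cv2
from workcell import get_obs, camera, workorder, manip
from scipy.spatial.transform import Rotation as Ro
def tool():
    o=get_obs(); return Ro.from_quat(o["ee_rot"]).as_matrix(), np.array(o["position"]), o
def ray(c,u,v,z=0):
    f=240/np.tan(np.radians(c["fov_y"])/2)
    R=np.array(c["R"]);t=np.array(c["t"]); C=-R.T@t
    d=R.T@np.array([(u-c["cx"])/f,(v-c["cy"])/f,1]); s=(z-C[2])/d[2]
    return C+s*d
def proj(c,X):
    f=240/np.tan(np.radians(c["fov_y"])/2)
    p=np.array(c["R"])@np.array(X)+np.array(c["t"]); return np.array([f*p[0]/p[2]+c["cx"],f*p[1]/p[2]+c["cy"]])
def snap(n,fn):
    c=camera(n); cv2.imwrite("pics/"+fn+".png",c["img"]); return c
E
python3 - <<'E'
from h import *
np.set_printoptions(precision=3,suppress=True)
R,p,o=tool(); print(o, R, manip.finger_overhang)
for n in ("side","top","wrist"):
    c=snap(n,n+"0"); print(n,c["fov_y"],c["cx"],c["cy"],(-np.array(c["R"]).T@c["t"],np.array(c["R"])) if "R" in c else c["tool_from_camera"])
E
```

```text
{'clock': 0.0, 'joint_pos': array([-1.157,  0.333, -0.065,  1.461,  0.022,  1.35 , -0.088]), 'joint_velocities': array([-0.003, -0.001,  0.   ,  0.001, -0.001,  0.001,  0.   ]), 'tau': array([ -0.001, -62.545,   0.048, -39.161,   0.016,   0.01 ,   0.   ]), 'position': array([0.264, 0.566, 0.239]), 'ee_rot': array([-0.38 ,  0.597,  0.38 ,  0.596]), 'ft_force': array([-0.177,  0.149, -0.545]), 'torque': array([-0.025,  0.041,  0.034]), 'grip_width': 1.0042293058319407} [[-0.001 -0.906  0.423]
 [-0.001  0.423  0.906]
 [-1.    -0.    -0.001]] 0.008
side 52.883797299006304 320.57754819624625 241.77815635716414 (array([ 0.205, -0.821,  0.909]), array([[ 0.931, -0.365,  0.007],
       [-0.251, -0.654, -0.714],
       [ 0.265,  0.663, -0.701]]))
top 54.309128581262485 323.92222778624165 241.11003580729673 (array([ 0.3  , -0.007,  1.129]), array([[ 0.025, -1.   , -0.006],
       [-0.981, -0.024, -0.191],
       [ 0.19 ,  0.01 , -0.982]]))
wrist 68.37509790036528 318.7406140296137 237.86465613521418 [[ 0.001 -0.26   0.966 -0.134]
 [-0.    -0.966 -0.26   0.065]
 [ 1.     0.    -0.001  0.   ]
 [ 0.     0.     0.     1.   ]]
```

View pics/top0.png

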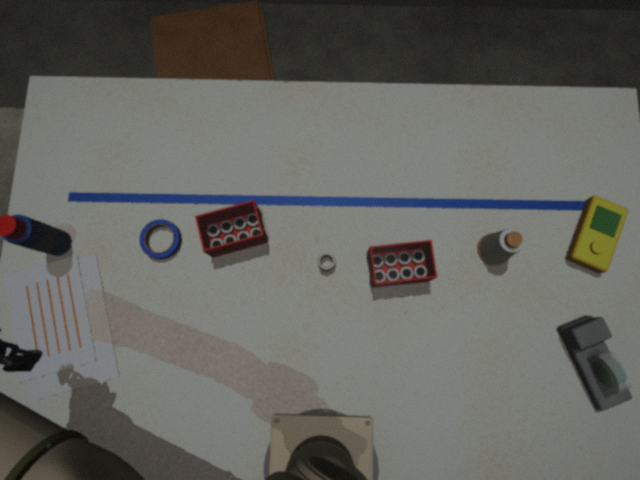

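View pics/side0.png

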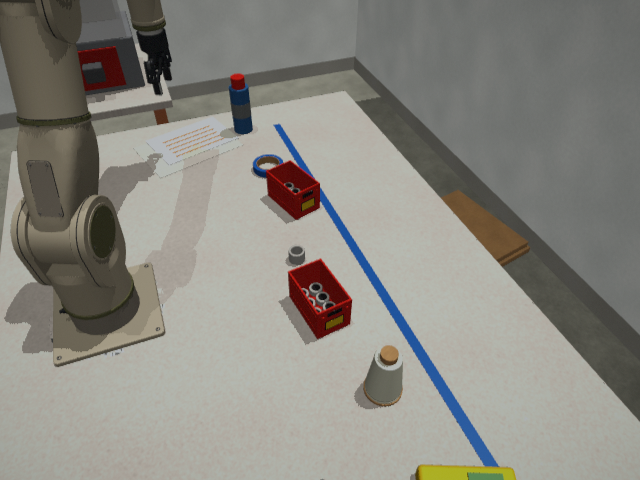

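View pics/wrist0.png

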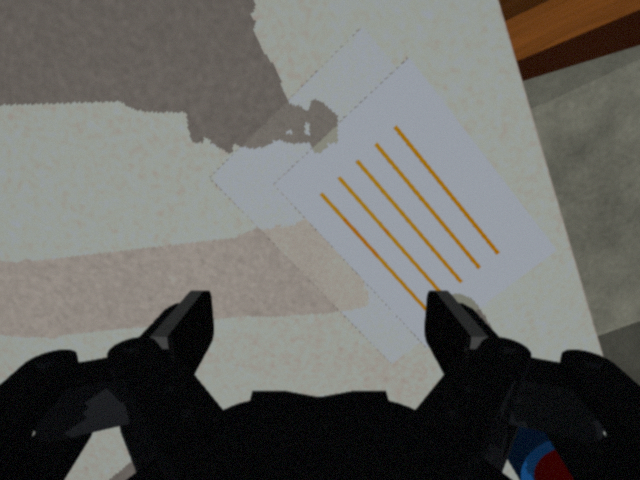

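```bash
python3 - <<'E'
from h import *
a=cv2.imread("pics/top0.png"); b=cv2.imread("pics/side0.png")
l=cv2.resize(a[190:270,185:285],None,fx=4,fy=4,interpolation=cv2.INTER_CUBIC)
r=cv2.resize(a[225:305,355:455],None,fx=4,fy=4,interpolation=cv2.INTER_CUBIC)
cv2.imwrite("pics/crop0.png",np.hstack([l,r]))
for im in (a,b):
    hsv=cv2.cvtColor(im,cv2.COLOR_BGR2HSV)
    m=(((hsv[...,0]<8)|(hsv[...,0]>172))&(hsv[...,1]>130)&(hsv[...,2]>40)).astype(np.uint8)
    cs,_=cv2.findContours(m,cv2.RETR_EXTERNAL,cv2.CHAIN_APPROX_NONE)
    for c in cs:
        if cv2.contourArea(c)>800: 
            h=cv2.convexHull(c); print(cv2.contourArea(c),cv2.approxPolyDP(h,3,True)[:,0].tolist())
E
```

```text
2290.0 [[430, 241], [434, 277], [378, 284], [372, 280], [371, 247]]
2240.5 [[253, 201], [264, 235], [205, 251], [196, 216]]
3202.5 [[321, 259], [350, 297], [349, 323], [317, 338], [290, 297], [288, 272]]
2085.0 [[288, 161], [319, 183], [319, 207], [298, 218], [268, 194], [266, 171]]
1538.5 [[115, 46], [125, 84], [85, 90], [77, 51]]
```

View pics/crop0.png

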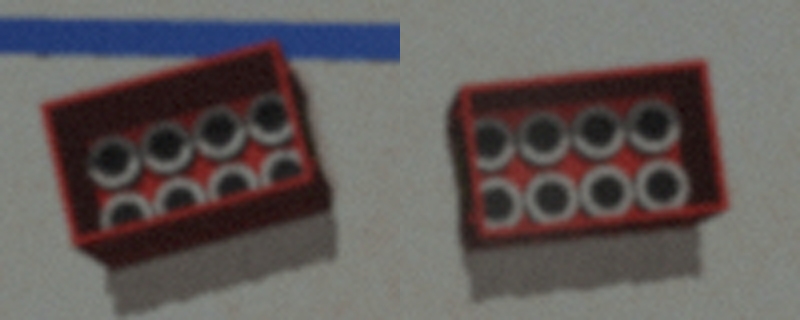

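```bash
python3 - <<'E'
from h import *
np.set_printoptions(precision=4,suppress=True)
c=camera("top"); s=camera("side")
for n,P in dict(L=[(195.7,216),(254.5,200.5),(263.5,234.5),(204,251.2)],Rr=[(370.5,247),(432,240.5),(437,277),(375,285)]).items():
    W=np.array([ray(c,u,v,.09) for u,v in P])[:,:2]
    print(n,W.tolist(),"ctr",W.mean(0),[np.linalg.norm(W[i]-W[(i+1)%4]).round(4) for i in range(4)])
    ex=(W[0]+W[1]-W[2]-W[3]); ey=W[0]+W[3]-W[1]-W[2]
    print(" yaw",np.arctan2(ex[1],ex[0]),np.arctan2(-ey[0],ey[1]), "side proj of ctr", proj(s,[*W.mean(0),.09]))
im=c["img"]; hsv=cv2.cvtColor(im,cv2.COLOR_BGR2HSV)
m=((abs(hsv[...,0].astype(int)-115)<15)&(hsv[...,1]>150)&(hsv[...,2]>60))
for u in (90,130,232,300,400,500,560):
    v=np.where(m[185:215,u])[0]+185; print(u,v.min(),v.max(),ray(c,u,v.min()-.5)[:2],ray(c,u,v.max()+.5)[:2])
print("roll",ray(c,160,240,.012),"collar",ray(c,327,263,.03),"cone",ray(c,513,239,.131))
E
```

```text
L [[0.5526855394160713, 0.2988413332383155], [0.5925899094301579, 0.1661618219616671], [0.5132206824924854, 0.14144523996733374], [0.47155312905395386, 0.2737604253237389]] ctr [0.5325 0.2201] [np.float64(0.1386), np.float64(0.0831), np.float64(0.1387), np.float64(0.0849)]
 yaw 0.30084428898863574 0.29861990530312205 side proj of ctr [292.1229 177.9714]
Rr [[0.4902819574781728, -0.10131013909948001], [0.5085702975497995, -0.23999952866769245], [0.4260357659355551, -0.249562164247514], [0.4048166608016648, -0.11183146223255717]] ctr [ 0.4574 -0.1757] [np.float64(0.1399), np.float64(0.0831), np.float64(0.1394), np.float64(0.0861)]
 yaw 0.11898282121186714 0.1419639213180421 side proj of ctr [318.2289 286.5572]
90 194 200 [0.6264 0.5959] [0.6082 0.5937]
130 195 200 [0.6261 0.4949] [0.6106 0.4933]
232 197 202 [0.627  0.2382] [0.6114 0.2372]
300 198 203 [0.6284 0.0676] [0.6129 0.0671]
400 199 205 [ 0.6317 -0.1824] [ 0.6136 -0.1822]
500 201 207 [ 0.6325 -0.4314] [ 0.6144 -0.4305]
560 202 208 [ 0.6334 -0.5803] [ 0.6154 -0.579 ]
roll [0.5095 0.4043 0.012 ] collar [ 0.4602 -0.004   0.03  ] cone [ 0.5079 -0.4062  0.131 ]
```

Call:
{"op": "play_rows", "data": {"increments": "0 -0.035 -0.0143 0;0 -0.035 -0.0143 0;0 -0.035 -0.0143 0;0 -0.035 -0.0143 0;0 -0.035 -0.0143 0;0 -0.035 -0.0143 0;0 -0.035 -0.0143 0;0 -0.035 -0.0143 0;0 -0.035 -0.0143 0;0 -0.035 -0.0143 0;0 -0.035 -0.0143 0;0 -0.035 -0.0143 0;0 0 0 0.139;0 0 0 0.139;0 0 0 0.139;0 0 0 0.139;0 0 0 0.139;0 0 0 0.139;0 0 0 0", "hand": -1}}

```text
clock: 2.15
position: [0.5833, 0.2176, 0.2355]
ee_rot: [-0.096, 0.702, 0.094, 0.699]
ft_force: [-0.5, 0.2, 0.5]
grip_width: 1.001
```

```bash
cat >> h.py <<'E'
def go(x,y,z,phi=None):
    R,p,o=tool(); f=np.arctan2(R[1,2],R[0,2])
    print("t %.2f pos %s phi %.3f tilt %.4f grip %.2f F %s"%(o["clock"],p.round(4),f,R[2,0],o["grip_width"],np.round(o["ft_force"],1)))
    print("total tool delta",(R.T@(np.array([x,y,z])-p)).round(4),"turn",None if phi is None else round(f-phi,3))
E
python3 - <<'E'
from h import *
go(.572,.232,.06,.30)
print(np.round(get_obs()["joint_pos"],2))
E
```

```text
t 2.15 pos [0.5833 0.2176 0.2355] phi 0.270 tilt -1.0000 grip 1.00 F [-0.5  0.2  0.5]
total tool delta [ 0.1755  0.0173 -0.0063] turn -0.03
[-0.68  0.34  0.32  1.49 -0.11  1.34 -0.08]
```

Call:
{"op": "play_rows", "data": {"increments": "0 0.0085 -0.003 -0.015;0 0.0085 -0.003 -0.015;0.035 0 0 0;0.035 0 0 0;0 0 0 0"}}

```text
clock: 2.65
position: [0.5706, 0.2367, 0.1648]
ee_rot: [-0.114, 0.699, 0.114, 0.697]
ft_force: [0.1, -0.1, 0.7]
grip_width: 0.996
```

```bash
python3 - <<'E'
from h import *
go(.572,.232,.06,.30)
c=snap("wrist","w1"); 
E
```

```text
t 2.65 pos [0.5706 0.2367 0.1648] phi 0.324 tilt -1.0000 grip 1.00 F [ 0.1 -0.1  0.7]
total tool delta [ 0.1048 -0.0048  0.    ] turn 0.024
```

View pics/w1.png

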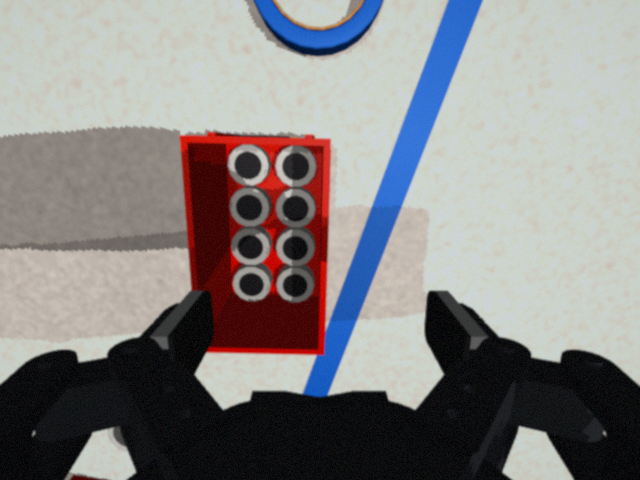

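```bash
cat >> h.py <<'E'
def wray(c,R,p,u,v,z):
    f=240/np.tan(np.radians(c["fov_y"])/2); T=np.array(c["tool_from_camera"])
    C=R@T[:3,3]+p; d=R@T[:3,:3]@np.array([(u-c["cx"])/f,(v-c["cy"])/f,1]); return C+(z-C[2])/d[2]*d
E
python3 - <<'E'
from h import *
R,p,o=tool(); c=camera("wrist")
for q in [(181,138),(330,139),(324,353)]: print(wray(c,R,p,*q,.09).round(4))
E
```

```text
[0.4758 0.2765 0.09  ]
[0.5573 0.3032 0.09  ]
[0.599  0.1696 0.09  ]
```

Call:
{"op": "play_rows", "data": {"increments": "0.03 0 0.005 0.02;0.03 0 0 0;0.03 0 0 0;0.013 0 0 0;0 0 0 0;0 0 0 0;0 0 0 0;0 0 0 0;0 0 0 0;0 0 0 0;0 0 0 0", "hand": -1}}

```text
clock: 3.85
position: [0.5885, 0.2449, 0.0839]
ee_rot: [-0.105, 0.688, 0.112, 0.709]
ft_force: [0.1, 0.1, -0.6]
grip_width: 0.997
```

Call:
{"op": "play_rows", "data": {"increments": "0 0 0 0;0 0 0 0;0 0 0 0;0 0 0 0;0 0 0 0;0 0 0 0;0 0 0 0;0 0 0 0", "hand": 1, "squeeze": 25}}

```text
clock: 4.65
position: [0.5855, 0.2438, 0.0836]
ee_rot: [-0.105, 0.691, 0.112, 0.706]
ft_force: [-5.8, -1.4, 5.1]
grip_width: 0.059
```

```bash
python3 - <<'E'
from h import *
go(.572,.232,.06,.30); c=snap("side","s2")
E
```

```text
t 4.65 pos [0.5855 0.2438 0.0836] phi 0.308 tilt -0.9997 grip 0.06 F [-5.8 -1.4  5.1]
total tool delta [ 0.0231 -0.0074 -0.017 ] turn 0.008
```

View pics/s2.png

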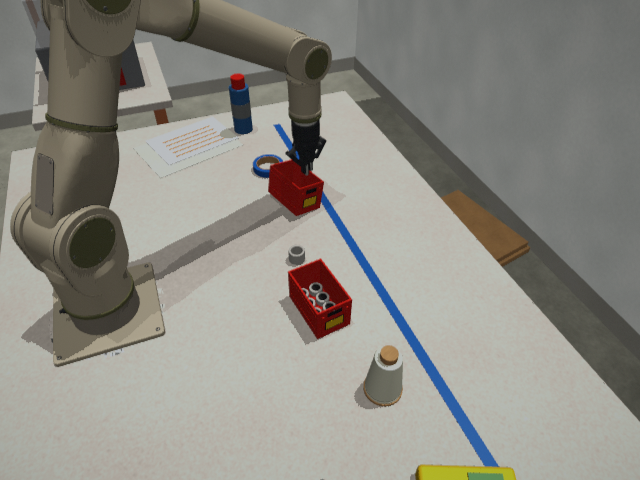

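```bash
python3 - <<'E'
from h import *
print(np.round(get_obs()["joint_pos"],3)); R,_,_=tool(); print(R.round(3))
E
```

```text
[-0.683  0.468  0.28   1.641 -0.15   1.029 -0.049]
[[ 0.019 -0.303  0.953]
 [ 0.013  0.953  0.303]
 [-1.     0.007  0.022]]
```

Call:
{"op": "play_rows", "data": {"increments": "0 0 0 0;0 -0.002 -0.010 -0.08;0 -0.001 -0.010 -0.08;0 0 -0.010 -0.08;0 0.001 -0.010 -0.08;0 0.002 -0.010 -0.08;0 0.003 -0.010 -0.08;0 0.004 -0.010 -0.08;0 0.004 -0.010 -0.08;0 0 0 0", "squeeze": 40}}

```text
clock: 5.7
position: [0.5154, 0.2196, 0.0878]
ee_rot: [-0.327, 0.606, 0.336, 0.642]
ft_force: [-1.8, -1.3, -5.3]
grip_width: 0.031
```

```bash
python3 - <<'E'
from h import *
go(.51,.204,.08,.95); c=snap("side","s3"); d=snap("top","t3")
cv2.imwrite("pics/c3.png",np.hstack([cv2.resize(c["img"][100:260,200:360],(400,400)),cv2.resize(d["img"][160:290,160:290],(400,400))]))
E
```

```text
t 5.70 pos [0.5154 0.2196 0.0878] phi 0.977 tilt -0.9986 grip 0.03 F [-1.8 -1.3 -5.3]
total tool delta [ 0.0071 -0.0042 -0.0164] turn 0.027
```

View pics/c3.png

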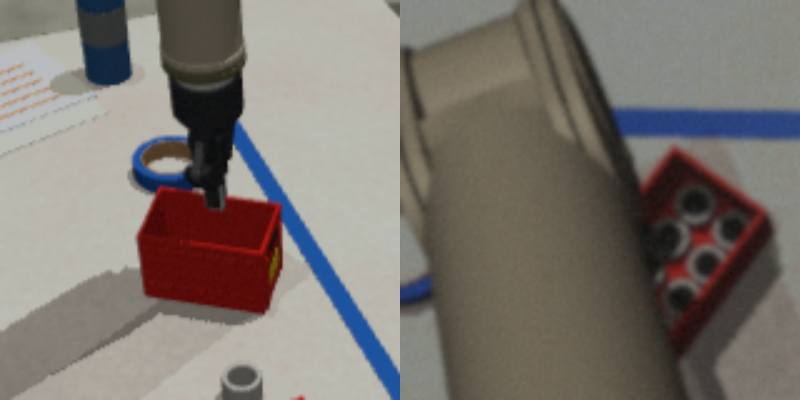

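Call:
{"op": "play_rows", "data": {"increments": "0.003 0 0 0;0.003 0 0 0;0 0 0 0"}}

```text
clock: 6.1
position: [0.5186, 0.2223, 0.084]
ee_rot: [-0.324, 0.606, 0.334, 0.645]
ft_force: [-5.7, -3.9, 0.7]
grip_width: 0.034
```

Call:
{"op": "play_rows", "data": {"increments": "0 0 0 0;0 0 0 0;0 0 0 0;0 0 0 0;0 0 0 0;0 0 0 0;0 0 0 0;0 0 0 0", "hand": -1}}

```text
clock: 6.9
position: [0.5204, 0.2222, 0.0835]
ee_rot: [-0.323, 0.606, 0.333, 0.646]
ft_force: [0.3, -0.3, -0.1]
grip_width: 1.001
```

```bash
python3 - <<'E'
from h import *
go(.51,.204,.08,.95); R,p,o=tool();print(R.round(3)); c=snap("side","s4"); d=snap("wrist","w4")
cv2.imwrite("pics/c4.png",np.hstack([cv2.resize(c["img"][100:260,200:360],(320,320)),cv2.resize(d["img"],(427,320))]))
E
```

```text
t 6.90 pos [0.5204 0.2222 0.0835] phi 0.965 tilt -0.9984 grip 1.00 F [ 0.3 -0.3 -0.1]
total tool delta [ 0.0024 -0.0018 -0.021 ] turn 0.015
[[ 0.043 -0.822  0.568]
 [ 0.037  0.57   0.821]
 [-0.998 -0.014  0.055]]
```

View pics/c4.png

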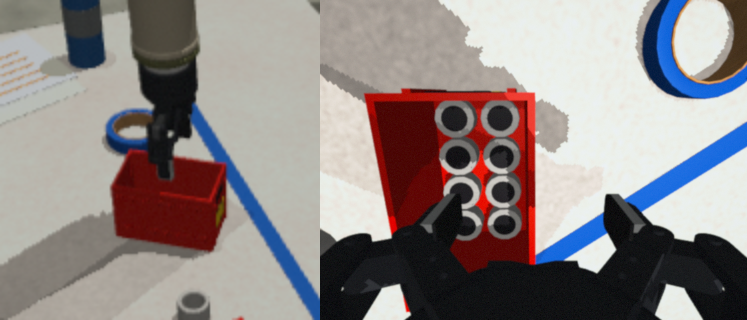

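```bash
python3 - <<'E'
from h import *
R,p,o=tool(); c=camera("wrist"); im=c["img"]
hsv=cv2.cvtColor(im,cv2.COLOR_BGR2HSV)
m=(((hsv[...,0]<8)|(hsv[...,0]>172))&(hsv[...,1]>130)&(hsv[...,2]>40)).astype(np.uint8)
for v in (150,200,250,300,340):
    u=np.where(m[v])[0]; print(v,u.min(),u.max(), wray(c,R,p,u.max(),v,.09).round(4), wray(c,R,p,u.min(),v,.09).round(4))
for u in (100,150,250,300):
    v=np.where(m[:300,u])[0]; print("top",u,v.min(),wray(c,R,p,u,v.min(),.09).round(4))
E
```

```text
150 68 321 [0.4693 0.2584 0.09  ] [0.4209 0.1888 0.09  ]
200 78 321 [0.4838 0.2485 0.09  ] [0.4349 0.1793 0.09  ]
250 88 321 [0.4994 0.2377 0.09  ] [0.4501 0.1691 0.09  ]
300 98 321 [0.5163 0.2261 0.09  ] [0.4665 0.158  0.09  ]
340 105 322 [0.5312 0.2163 0.09  ] [0.4805 0.1481 0.09  ]
top 100 140 [0.4245 0.1996 0.09  ]
top 150 134 [0.4323 0.2143 0.09  ]
top 250 138 [0.4522 0.2408 0.09  ]
top 300 139 [0.4622 0.2546 0.09  ]
```

```bash
cat >> h.py <<'E'
def tip(P,psi,targets,sgn=-1):
    R,p,o=tool(); t=p+R@np.array([-.005,0,sgn*.0425]); ex=np.array([np.cos(psi),np.sin(psi),0]); P=np.array([*P,0])
    x=ex@(t-P); z=t[2]; y=np.cross([0,0,1],ex)@(t-P)
    print("t %.2f tip x %.4f y %.4f z %.4f r %.4f thetaEst %.1f tooltilt %.3f F %s"%(o["clock"],x,y,z,np.hypot(x,z),np.degrees(np.arctan2(x,z)+.004/np.hypot(x,z)),R[2,2],np.round(o["ft_force"],1)))
    for X,Z in targets:
        print((X,Z),"tool delta",(R.T@(ex*(X-x)+np.array([0,0,Z-z]))).round(4))
E
python3 - <<'E'
from h import *
d=.078
tip((.5244,.2212),.974,[(-.04,d),(-.006,d)])
E
```

```text
t 7.05 tip x -0.0441 y 0.0043 z 0.0862 r 0.0969 thetaEst -24.7 tooltilt 0.055 F [-0.3  0.   0.3]
(-0.04, 0.078) tool delta [0.0084 0.0002 0.0037]
(-0.006, 0.078) tool delta [0.0103 0.0005 0.0376]
```

Call:
{"op": "play_rows", "data": {"increments": "0.006 0 0 0;0.004 0 0.012 0;0 0 0.012 0;0 0 0.009 0;0 0 0 0"}}

```text
clock: 7.55
position: [0.5413, 0.253, 0.0744]
ee_rot: [-0.323, 0.606, 0.333, 0.646]
ft_force: [0.1, -0.8, 0.9]
grip_width: 0.999
```

```bash
python3 - <<'E'
from h import *
tip((.5244,.2212),.974,[(.0096,.0765),(.0229,.0737)])
E
```

```text
t 7.55 tip x -0.0070 y 0.0043 z 0.0770 r 0.0773 thetaEst -2.2 tooltilt 0.056 F [ 0.1 -0.8  0.9]
(0.0096, 0.0765) tool delta [0.0014 0.0001 0.0165]
(0.0229, 0.0737) tool delta [0.005  0.0003 0.0296]
```

Call:
{"op": "play_rows", "data": {"increments": "0.0007 0 0.0055 0;0.0007 0 0.0055 0;0.0007 0 0.0055 0;0.001 0 0.005 0;0.001 0 0.005 0;0 0 0 0"}}

```text
clock: 8.15
position: [0.5567, 0.2748, 0.0708]
ee_rot: [-0.324, 0.608, 0.332, 0.644]
ft_force: [-2.3, -2.4, 1.7]
grip_width: 1.002
```

```bash
python3 - <<'E'
from h import *
tip((.5244,.2212),.974,[(.0229,.0737),(.0355,.0690),(.0471,.0617),(.0572,.0525),(.0632,.0455)])
c=snap("side","s5"); cv2.imwrite("pics/c5.png",cv2.resize(c["img"][100:260,200:360],(480,480)))
E
```

```text
t 8.15 tip x 0.0198 y 0.0038 z 0.0736 r 0.0762 thetaEst 18.0 tooltilt 0.051 F [-2.3 -2.4  1.7]
(0.0229, 0.0737) tool delta [0.0001 0.     0.0031]
(0.0355, 0.069) tool delta [0.0054 0.0002 0.0155]
(0.0471, 0.0617) tool delta [0.0133 0.0004 0.0267]
(0.0572, 0.0525) tool delta [0.023  0.0006 0.0363]
(0.0632, 0.0455) tool delta [0.0303 0.0008 0.0419]
```

View pics/c5.png

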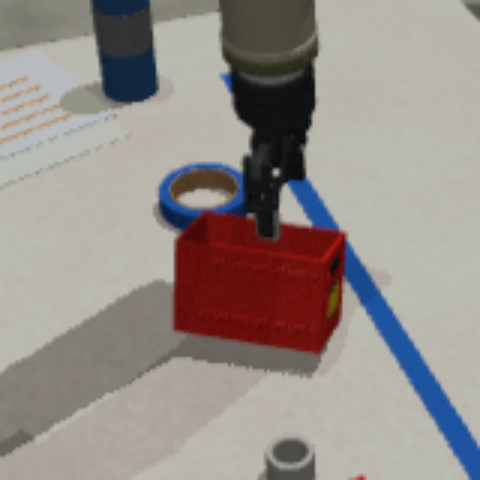

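Call:
{"op": "play_rows", "data": {"increments": "0.0015 0 0.005 0;0.002 0 0.005 0;0.002 0 0.0055 0;0.0025 0 0.004 0;0.0025 0 0.004 0;0.003 0 0.0035 0;0.003 0 0.0035 0;0.0035 0 0.003 0;0.0035 0 0.003 0;0 0 0 0"}}

```text
clock: 9.2
position: [0.58, 0.3081, 0.0469]
ee_rot: [-0.323, 0.608, 0.332, 0.644]
ft_force: [-0.5, -1.4, 0.7]
grip_width: 0.998
```

```bash
python3 - <<'E'
from h import *
tip((.5244,.2212),.974,[(.0572,.0525),(.0632,.0455)])
c=snap("side","s6"); cv2.imwrite("pics/c6.png",cv2.resize(c["img"][100:260,200:360],(480,480)))
E
```

```text
t 9.20 tip x 0.0604 y 0.0033 z 0.0497 r 0.0782 thetaEst 53.5 tooltilt 0.052 F [-0.5 -1.4  0.7]
(0.0572, 0.0525) tool delta [-0.003  -0.0001 -0.0031]
(0.0632, 0.0455) tool delta [0.0043 0.0001 0.0025]
```

View pics/c6.png

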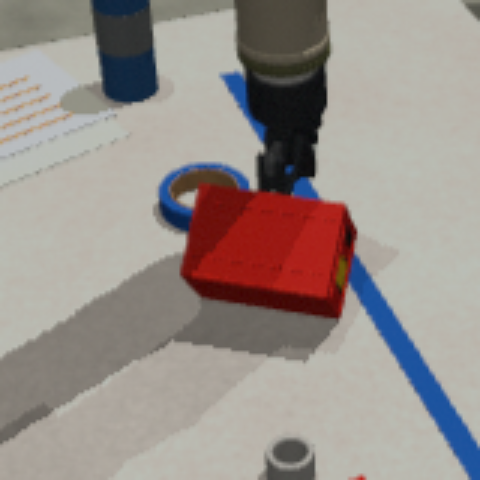

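```bash
python3 - <<'E'
from h import *
c=camera("side"); cv2.imwrite("pics/c7.png",cv2.resize(c["img"][155:210,255:325],(770,605),interpolation=cv2.INTER_CUBIC)[:600])
import itertools
psi=.974; ex=np.array([np.cos(psi),np.sin(psi),0]); ey=np.array([-ex[1],ex[0],0]); P=np.array([.5244,.2212,0])
for th in (50,53,56,59):
    t=np.radians(th)
    f=lambda a,b,h: P+ey*b+ex*(-a*np.cos(t)+h*np.sin(t))+np.array([0,0,a*np.sin(t)+h*np.cos(t)])
    print(th,[((proj(c,f(a,b,h))-[255,155])*11).round().tolist() for a,b,h in [(0,-.07,0),(0,.07,0),(.086,-.07,0),(.086,.07,0),(.086,-.07,.09),(.086,.07,.09)]])
E
```

```text
50 [[646.0, 569.0], [138.0, 491.0], [593.0, 506.0], [54.0, 425.0], [657.0, 155.0], [119.0, 79.0]]
53 [[646.0, 569.0], [138.0, 491.0], [597.0, 489.0], [57.0, 408.0], [663.0, 143.0], [127.0, 68.0]]
56 [[646.0, 569.0], [138.0, 491.0], [600.0, 471.0], [61.0, 391.0], [669.0, 132.0], [135.0, 58.0]]
59 [[646.0, 569.0], [138.0, 491.0], [604.0, 454.0], [65.0, 374.0], [674.0, 123.0], [143.0, 49.0]]
```

View pics/c7.png

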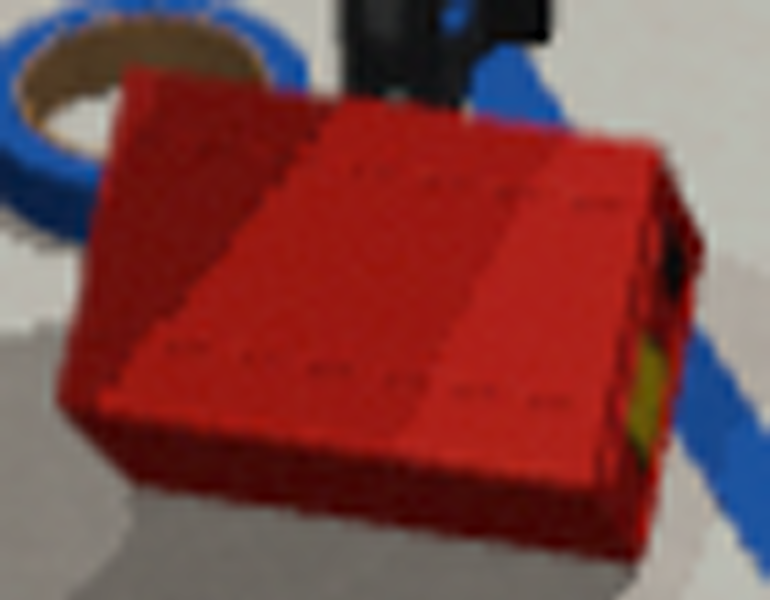

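Call:
{"op": "play_rows", "data": {"increments": "0.0025 0 0.0015 0;0.0025 0 0.0015 0;0 0 0 0;0 0 0 0"}}

```text
clock: 9.7
position: [0.5822, 0.3108, 0.0428]
ee_rot: [-0.323, 0.608, 0.332, 0.645]
ft_force: [-1.2, -0.9, 1.9]
grip_width: 1.0
```

```bash
python3 - <<'E'
from h import *
tip((.5244,.2212),.974,[(.0637,.0452)])
c=camera("side"); cv2.imwrite("pics/c8.png",cv2.resize(c["img"][155:210,255:325],(770,605),interpolation=cv2.INTER_CUBIC)[:600])
E
```

```text
t 9.70 tip x 0.0639 y 0.0030 z 0.0455 r 0.0785 thetaEst 57.5 tooltilt 0.053 F [-1.2 -0.9  1.9]
(0.0637, 0.0452) tool delta [ 0.0003  0.     -0.0002]
```

View pics/c8.png

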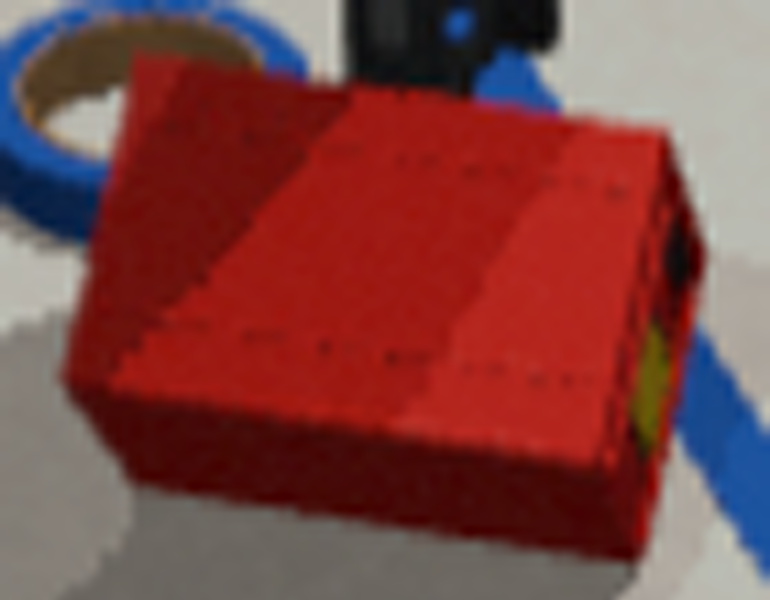

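Call:
{"op": "play_rows", "data": {"increments": "0 0 0 0;0 0 0 0;0 0 0 0;0 0 0 0;0 0 0 0;0 0 0 0;0 0 0 0;0 0 0 0;0 0 0 0;0 0 0 0;-0.0025 0 -0.0015 0;-0.0025 0 -0.0015 0;-0.0035 0 -0.003 0;-0.0035 0 -0.003 0;-0.003 0 -0.0035 0;-0.003 0 -0.0035 0;-0.0025 0 -0.004 0;-0.0025 0 -0.004 0;0 0 0 0"}}

```text
clock: 11.65
position: [0.5664, 0.2874, 0.0674]
ee_rot: [-0.323, 0.608, 0.332, 0.645]
ft_force: [-1.4, -2.0, 0.7]
grip_width: 0.995
```

```bash
python3 - <<'E'
from h import *
tip((.5244,.2212),.974,[(.0355,.069),(.0229,.0737),(.0096,.0765),(-.005,.077)])
E
```

```text
t 11.65 tip x 0.0356 y 0.0030 z 0.0702 r 0.0787 thetaEst 29.8 tooltilt 0.053 F [-1.4 -2.   0.7]
(0.0355, 0.069) tool delta [ 0.0012  0.     -0.0002]
(0.0229, 0.0737) tool delta [-0.0042 -0.0002 -0.0125]
(0.0096, 0.0765) tool delta [-0.0077 -0.0004 -0.0257]
(-0.005, 0.077) tool delta [-0.0089 -0.0005 -0.0402]
```

Call:
{"op": "play_rows", "data": {"increments": "-0.002 0 -0.0042 0;-0.002 0 -0.0042 0;-0.0017 0 -0.0042 0;-0.001 0 -0.0035 0;-0.001 0 -0.0035 0;-0.0007 0 -0.003 0;-0.0005 0 -0.003 0;-0.0003 0 -0.0025 0;0 0 -0.0025 0;0 0 -0.0025 0;0 0 -0.0025 0;0 0 -0.0025 0;0 0 -0.0025 0;0 0 -0.003 0;0 0 0 0"}}

```text
clock: 13.15
position: [0.5394, 0.2488, 0.0748]
ee_rot: [-0.323, 0.607, 0.332, 0.646]
ft_force: [-0.3, -0.6, 0.1]
grip_width: 1.0
```

```bash
python3 - <<'E'
from h import *
tip((.5244,.2212),.974,[(-.04,.077)])
c=camera("side"); cv2.imwrite("pics/c9.png",cv2.resize(c["img"][100:260,200:360],(480,480)))
E
```

```text
t 13.15 tip x -0.0115 y 0.0036 z 0.0774 r 0.0783 thetaEst -5.5 tooltilt 0.054 F [-0.3 -0.6  0.1]
(-0.04, 0.077) tool delta [-0.0011 -0.0003 -0.0285]
```

View pics/c9.png

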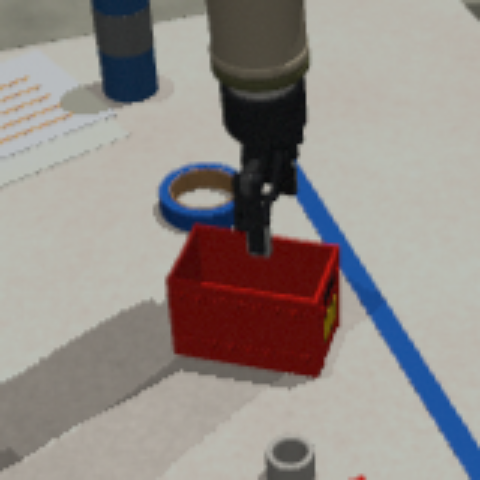

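Call:
{"op": "play_rows", "data": {"increments": "-0.01 0 -0.008 0;-0.02 0 -0.004 0;-0.025 0 0 0;-0.025 0 0 0;-0.025 0 0 0;-0.025 0 0 0;0 0 0 0"}}

```text
clock: 13.9
position: [0.525, 0.2312, 0.2124]
ee_rot: [-0.323, 0.607, 0.332, 0.646]
ft_force: [0.8, 0.4, 0.1]
grip_width: 0.995
```

```bash
python3 - <<'E'
from h import *
go(.5026,-.1685,.20,.13)
c=snap("top","t10"); cv2.imwrite("pics/c10.png",cv2.resize(c["img"][150:310,160:460],(750,400)))
E
```

```text
t 13.90 pos [0.525  0.2312 0.2124] phi 0.963 tilt -0.9984 grip 1.00 F [0.8 0.4 0.1]
total tool delta [-0.0034 -0.2097 -0.3411] turn 0.833
```

View pics/c10.png

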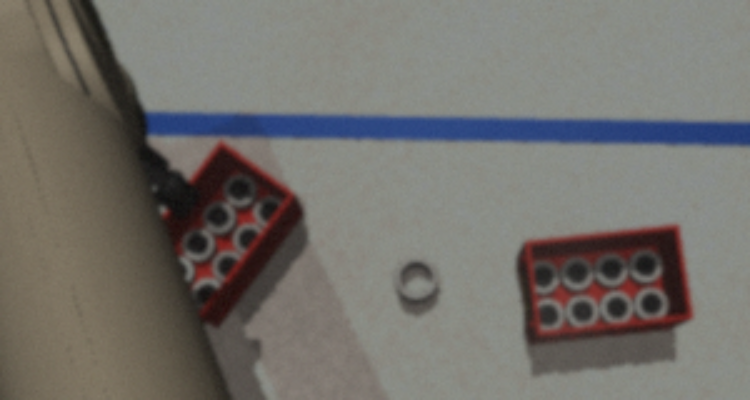

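Call:
{"op": "play_rows", "data": {"increments": "0 -0.0175 -0.0284 0;0 -0.0175 -0.0284 0;0 -0.0175 -0.0284 0;0 -0.0175 -0.0284 0;0 -0.0175 -0.0284 0;0 -0.0175 -0.0284 0;0 -0.0175 -0.0284 0;0 -0.0175 -0.0284 0;0 -0.0175 -0.0284 0;0 -0.0175 -0.0284 0;0 -0.0175 -0.0284 0;0 -0.017 -0.028 0;0 0 0 0.12;0 0 0 0.12;0 0 0 0.12;0 0 0 0.12;0 0 0 0.12;0 0 0 0.12;0 0 0 0.1;0 0 0 0"}}

```text
clock: 15.95
position: [0.4864, -0.1857, 0.1802]
ee_rot: [-0.026, 0.698, 0.052, 0.713]
ft_force: [0.2, -0.3, 1.1]
grip_width: 1.004
```

```bash
python3 - <<'E'
from h import *
go(.5026,-.1685,.15,.13)
R,p,o=tool(); print(R.round(3),np.round(o["joint_pos"],2)); c=snap("wrist","w11"); cv2.imwrite("pics/w11s.png",cv2.resize(c["img"],(480,360)))
hsv=cv2.cvtColor(c["img"],cv2.COLOR_BGR2HSV)
m=(((hsv[...,0]<8)|(hsv[...,0]>172))&(hsv[...,1]>130)&(hsv[...,2]>40)).astype(np.uint8)
for v in range(140,380,30):
    u=np.where(m[v])[0]
    if len(u): print(v,u.min(),u.max(), wray(c,R,p,u.max(),v,.09).round(4), wray(c,R,p,u.min(),v,.09).round(4))
E
```

```text
t 15.95 pos [ 0.4864 -0.1857  0.1802] phi 0.109 tilt -0.9991 grip 1.00 F [ 0.2 -0.3  1.1]
total tool delta [0.0311 0.0143 0.0173] turn -0.021
[[ 0.019 -0.11   0.994]
 [ 0.038  0.993  0.109]
 [-0.999  0.036  0.023]] [-0.23  0.15  0.58  1.84 -0.13  1.17  0.51]
140 204 342 [ 0.4959 -0.114   0.09  ] [ 0.4116 -0.1233  0.09  ]
170 207 343 [ 0.4987 -0.132   0.09  ] [ 0.4141 -0.1412  0.09  ]
200 210 343 [ 0.5011 -0.1508  0.09  ] [ 0.4167 -0.1598  0.09  ]
230 213 343 [ 0.5035 -0.1704  0.09  ] [ 0.4194 -0.1791  0.09  ]
260 216 343 [ 0.5061 -0.1907  0.09  ] [ 0.4222 -0.1993  0.09  ]
290 220 344 [ 0.5094 -0.2118  0.09  ] [ 0.4258 -0.2201  0.09  ]
320 222 344 [ 0.5122 -0.2338  0.09  ] [ 0.4282 -0.242   0.09  ]
```

View pics/w11s.png

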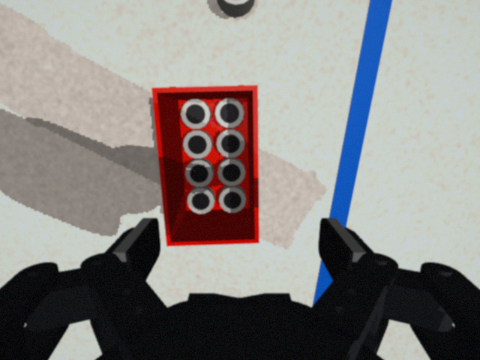

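Call:
{"op": "play_rows", "data": {"increments": "0 0.008 0.009 -0.013;0 0.008 0.009 -0.013;0.015 0 0 0;0.015 0 0 0;0.015 0 0 0;0.015 0 0 0;0.015 0 0 0;0.012 0 0 0;0 0 0 0"}}

```text
clock: 16.9
position: [0.5103, -0.155, 0.0905]
ee_rot: [-0.046, 0.696, 0.073, 0.713]
ft_force: [-0.2, -0.5, -0.9]
grip_width: 1.0
```

```bash
python3 - <<'E'
from h import *
go(.5034,-.168,.073,.135)
tip((.5034,-.168),.135,[(-.044,.078),(-.006,.078)])
E
```

```text
t 16.90 pos [ 0.5103 -0.155   0.0905] phi 0.169 tilt -0.9990 grip 1.00 F [-0.2 -0.5 -0.9]
total tool delta [ 0.0168 -0.0123 -0.0094] turn 0.034
t 16.90 tip x -0.0340 y 0.0104 z 0.0943 r 0.1003 thetaEst -17.5 tooltilt 0.027 F [-0.2 -0.5 -0.9]
(-0.044, 0.078) tool delta [ 0.016  -0.0002 -0.0104]
(-0.006, 0.078) tool delta [ 0.017  -0.0016  0.0275]
```

Call:
{"op": "play_rows", "data": {"increments": "0.006 -0.005 0 0.017;0.005 -0.005 0 0.017;0.005 0 0 0;0 0 0.01 0;0 0 0.01 0;0 0 0.006 0;0 0 0 0"}}

```text
clock: 17.6
position: [0.5422, -0.1612, 0.0754]
ee_rot: [-0.034, 0.696, 0.061, 0.714]
ft_force: [-2.6, -0.1, 2.3]
grip_width: 1.003
```

```bash
python3 - <<'E'
from h import *
go(.5034,-.168,.073,.135)
tip((.5034,-.168),.135,[(.0096,.0772),(.0229,.0744),(.0355,.0693)])
E
```

```text
t 17.60 pos [ 0.5422 -0.1612  0.0754] phi 0.134 tilt -0.9989 grip 1.00 F [-2.6 -0.1  2.3]
total tool delta [ 0.0012 -0.0016 -0.0394] turn -0.001
t 17.60 tip x -0.0033 y 0.0014 z 0.0792 r 0.0793 thetaEst 0.5 tooltilt 0.028 F [-2.6 -0.1  2.3]
(0.0096, 0.0772) tool delta [ 0.0023 -0.0001  0.0128]
(0.0229, 0.0744) tool delta [ 0.0055 -0.0002  0.026 ]
(0.0355, 0.0693) tool delta [ 0.0109 -0.0003  0.0385]
```

Contact made. Tip to roughly 30°.

Call:
{"op": "play_rows", "data": {"increments": "0.0008 0 0.0045 0;0.0008 0 0.0045 0;0.0008 0 0.0045 0;0.001 0 0.0045 0;0.001 0 0.0045 0;0.0012 0 0.0045 0;0.0017 0 0.004 0;0.0018 0 0.004 0;0.0018 0 0.004 0;0 0 0 0"}}

```text
clock: 18.6
position: [0.5838, -0.1556, 0.0644]
ee_rot: [-0.034, 0.697, 0.061, 0.714]
ft_force: [-1.3, -0.9, 0.5]
grip_width: 1.0
```

```bash
cat > ck.py <<'E'
from h import *
import sys
np.set_printoptions(suppress=True)
P=(.5034,-.168);psi=.135
tip(P,psi,[(.0355,.0695),(.0471,.0625),(.0572,.0535),(.0634,.0462)])
c=snap("side",sys.argv[1]); X0,Y0,W,H=270,230,100,115
cv2.imwrite("pics/"+sys.argv[1]+"z.png",cv2.resize(c["img"][Y0:Y0+H,X0:X0+W],(W*5,H*5),interpolation=cv2.INTER_CUBIC))
ex=np.array([np.cos(psi),np.sin(psi),0]); ey=np.array([-ex[1],ex[0],0]); P=np.array([*P,0])
for th in map(int,sys.argv[2:]):
    t=np.radians(th)
    f=lambda a,b,h: P+ey*b+ex*(-a*np.cos(t)+h*np.sin(t))+np.array([0,0,a*np.sin(t)+h*np.cos(t)])
    print(th,[((proj(c,f(a,b,h))-[X0,Y0])*5).round().tolist() for a,b,h in [(0,-.07,0),(.086,-.07,0),(.086,-.07,.09),(0,-.07,.09),(.086,.07,0),(.086,.07,.09)]])
E
python3 ck.py s12 26 30 34
```

```text
t 18.60 tip x 0.0387 y 0.0014 z 0.0683 r 0.0785 thetaEst 32.4 tooltilt 0.026 F [-1.3 -0.9  0.5]
(0.0355, 0.0695) tool delta [-0.0013  0.     -0.0031]
(0.0471, 0.0625) tool delta [ 0.006  -0.0002  0.0083]
(0.0572, 0.0535) tool delta [ 0.0153 -0.0005  0.0181]
(0.0634, 0.0462) tool delta [ 0.0228 -0.0008  0.0241]
26 [[402.0, 473.0], [255.0, 492.0], [339.0, 341.0], [487.0, 329.0], [111.0, 277.0], [182.0, 129.0]]
30 [[402.0, 473.0], [261.0, 483.0], [356.0, 330.0], [498.0, 328.0], [116.0, 267.0], [198.0, 119.0]]
34 [[402.0, 473.0], [267.0, 473.0], [374.0, 320.0], [507.0, 328.0], [121.0, 258.0], [215.0, 110.0]]
```

View pics/s12z.png

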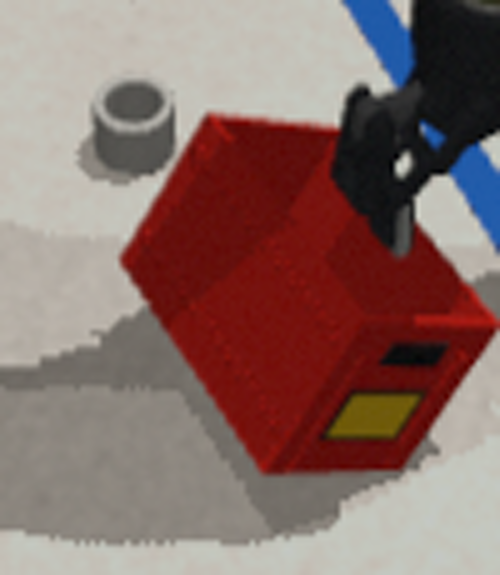

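Call:
{"op": "play_rows", "data": {"increments": "0.003 0 0.004 0;0.003 0 0.004 0;0.003 0 0.0032 0;0.003 0 0.0032 0;0.003 0 0.003 0;0.0025 0 0.002 0;0.0025 0 0.002 0;0 0 0 0;0 0 0 0"}}

```text
clock: 19.55
position: [0.6079, -0.1516, 0.0435]
ee_rot: [-0.034, 0.696, 0.061, 0.714]
ft_force: [-0.1, -0.7, 0.7]
grip_width: 1.001
```

```bash
python3 ck.py s13 52 55 58
```

```text
t 19.55 tip x 0.0631 y 0.0021 z 0.0474 r 0.0789 thetaEst 56.0 tooltilt 0.028 F [-0.1 -0.7  0.7]
(0.0355, 0.0695) tool delta [-0.0229  0.0008 -0.027 ]
(0.0471, 0.0625) tool delta [-0.0156  0.0005 -0.0156]
(0.0572, 0.0535) tool delta [-0.0063  0.0002 -0.0057]
(0.0634, 0.0462) tool delta [ 0.0012 -0.      0.0003]
52 [[402.0, 473.0], [305.0, 429.0], [452.0, 284.0], [542.0, 338.0], [155.0, 216.0], [289.0, 80.0]]
55 [[402.0, 473.0], [313.0, 422.0], [465.0, 281.0], [546.0, 341.0], [162.0, 209.0], [301.0, 77.0]]
58 [[402.0, 473.0], [320.0, 415.0], [477.0, 277.0], [550.0, 345.0], [169.0, 203.0], [313.0, 75.0]]
```

View pics/s13z.png

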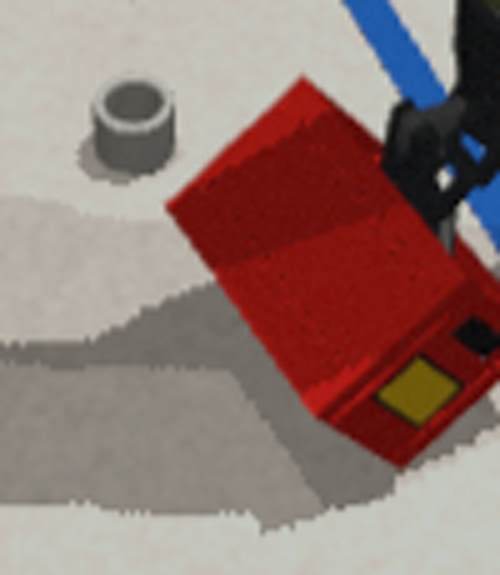

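Call:
{"op": "play_rows", "data": {"increments": "0.001 0 0.0004 0;0 0 0 0;0 0 0 0;0 0 0 0;0 0 0 0;0 0 0 0;0 0 0 0;0 0 0 0;0 0 0 0;0 0 0 0;0 0 0 0;0 0 0 0;0 0 0 0"}}

```text
clock: 20.9
position: [0.6083, -0.1515, 0.043]
ee_rot: [-0.034, 0.696, 0.061, 0.714]
ft_force: [-0.8, -0.5, 0.2]
grip_width: 1.0
```

```bash
python3 ck.py s14 55 57 59
```

```text
t 20.90 tip x 0.0635 y 0.0022 z 0.0468 r 0.0789 thetaEst 56.5 tooltilt 0.028 F [-0.8 -0.5  0.2]
(0.0355, 0.0695) tool delta [-0.0235  0.0008 -0.0273]
(0.0471, 0.0625) tool delta [-0.0162  0.0006 -0.0159]
(0.0572, 0.0535) tool delta [-0.0069  0.0002 -0.0061]
(0.0634, 0.0462) tool delta [ 0.0006 -0.     -0.0001]
55 [[402.0, 473.0], [313.0, 422.0], [465.0, 281.0], [546.0, 341.0], [162.0, 209.0], [301.0, 77.0]]
57 [[402.0, 473.0], [318.0, 417.0], [473.0, 278.0], [549.0, 343.0], [166.0, 205.0], [309.0, 75.0]]
59 [[402.0, 473.0], [323.0, 412.0], [481.0, 276.0], [551.0, 346.0], [171.0, 201.0], [317.0, 74.0]]
```

View pics/s14z.png

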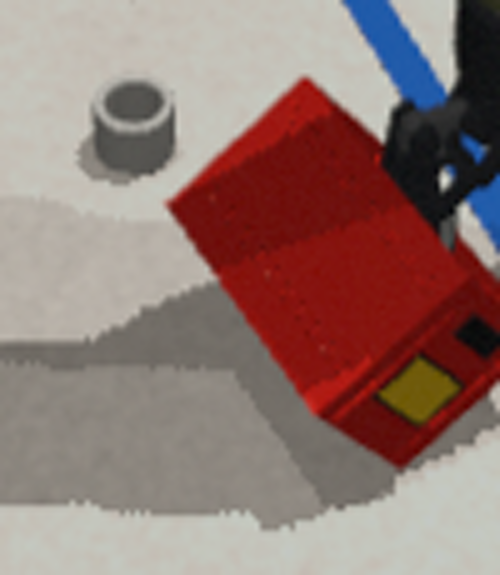

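Call:
{"op": "play_rows", "data": {"increments": "-0.0025 0 -0.0015 0;-0.0025 0 -0.002 0;-0.003 0 -0.003 0;-0.003 0 -0.0032 0;-0.003 0 -0.0032 0;-0.003 0 -0.0035 0;-0.0025 0 -0.0035 0;-0.0022 0 -0.0035 0;-0.002 0 -0.0035 0;0 0 0 0"}}

```text
clock: 21.95
position: [0.5772, -0.1558, 0.0679]
ee_rot: [-0.033, 0.697, 0.061, 0.714]
ft_force: [-1.2, 0.5, -0.1]
grip_width: 0.998
```

```bash
python3 - <<'E'
from h import *
tip((.5034,-.168),.135,[(.0229,.0755),(.0096,.078),(-.005,.0787)])
E
```

```text
t 21.95 tip x 0.0322 y 0.0020 z 0.0718 r 0.0787 thetaEst 27.0 tooltilt 0.026 F [-1.2  0.5 -0.1]
(0.0229, 0.0755) tool delta [-0.004   0.0001 -0.0092]
(0.0096, 0.078) tool delta [-0.0068  0.0002 -0.0224]
(-0.005, 0.0787) tool delta [-0.0079  0.0002 -0.037 ]
```

Held at about 57° and half lowered; now the rest, gently.

Call:
{"op": "play_rows", "data": {"increments": "-0.0018 0 -0.004 0;-0.0017 0 -0.004 0;-0.0013 0 -0.004 0;-0.001 0 -0.0035 0;-0.0008 0 -0.003 0;-0.0006 0 -0.003 0;-0.0004 0 -0.0025 0;-0.0003 0 -0.0025 0;0 0 -0.0025 0;0 0 -0.0025 0;0 0 -0.0025 0;0 0 -0.0025 0;0 0 -0.0025 0;0 0 -0.003 0;0 0 -0.004 0;0 0 0 0"}}

```text
clock: 23.55
position: [0.5288, -0.1632, 0.0755]
ee_rot: [-0.033, 0.696, 0.061, 0.715]
ft_force: [-0.6, -0.6, 0.5]
grip_width: 1.002
```

```bash
python3 ck.py s15 0; python3 -c "
from h import *
go(.5,-.17,.2)"
```

```text
t 23.55 tip x -0.0168 y 0.0012 z 0.0792 r 0.0810 thetaEst -9.1 tooltilt 0.029 F [-0.6 -0.6  0.5]
(0.0355, 0.0695) tool delta [ 0.0113 -0.0003  0.052 ]
(0.0471, 0.0625) tool delta [ 0.0186 -0.0006  0.0634]
(0.0572, 0.0535) tool delta [ 0.0279 -0.0009  0.0732]
(0.0634, 0.0462) tool delta [ 0.0354 -0.0011  0.0792]
0 [[402.0, 473.0], [238.0, 550.0], [238.0, 427.0], [412.0, 350.0], [97.0, 335.0], [90.0, 209.0]]
t 23.60 pos [ 0.5291 -0.1631  0.0755] phi 0.133 tilt -0.9989 grip 1.00 F [ 1.4 -0.1 -0.1]
total tool delta [-0.1253  0.0016 -0.0261] turn None
```

View pics/s15z.png

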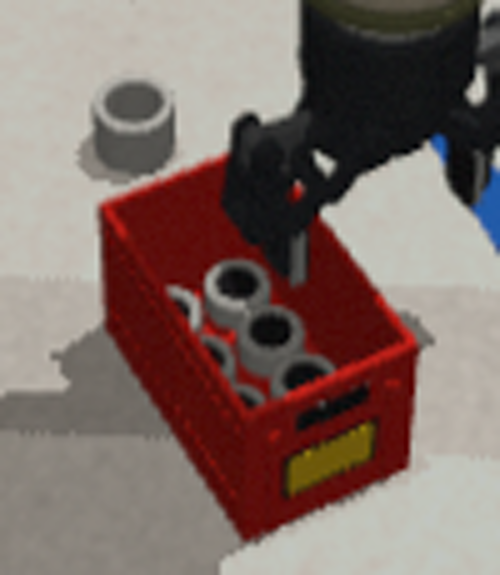

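Call:
{"op": "play_rows", "data": {"increments": "-0.015 0 0 0;-0.02 0 0 0;-0.025 0 0 0;-0.025 0 0 0;-0.025 0 0 0;-0.015 0 -0.02 0;0 0 -0.03 0;0 0 -0.03 0;0 0 -0.03 0;0 0 -0.03 0;0 0 0 -0.14;0 0 0 -0.14;0 0 0 -0.14;0 0 0 -0.14;0 0 0 -0.14;0 0 0 -0.14;0 0 0 -0.14;0 0 0 -0.14;0 0 0 -0.14;0 0 0 -0.14"}}

```text
clock: 25.6
position: [0.3831, -0.1942, 0.2217]
ee_rot: [-0.503, 0.477, 0.5, 0.52]
ft_force: [0.6, 0.4, 0.1]
grip_width: 0.999
```

Call:
{"op": "play_rows", "data": {"increments": "0 0 0 -0.1;0 0 0 -0.05;0 0 0 0;0 0 0 0", "hand": 0}}

```text
clock: 26.0
position: [0.3832, -0.1956, 0.2252]
ee_rot: [0.543, -0.435, -0.534, -0.48]
ft_force: [-0.2, 0.1, -0.8]
grip_width: 0.499
```

```bash
python3 - <<'E'
from h import *
go(.385,-.184,.042,1.706); R,p,o=tool(); print(R.round(3),np.round(o["joint_pos"],2))
E
```

```text
t 26.00 pos [ 0.3832 -0.1956  0.2252] phi 1.734 tilt -0.9979 grip 0.50 F [-0.2  0.1 -0.8]
total tool delta [0.1834 0.0066 0.0053] turn 0.028
[[ 0.05  -0.985 -0.163]
 [ 0.041 -0.161  0.986]
 [-0.998 -0.056  0.032]] [-0.41 -0.22  0.74  2.01  0.1   1.26  2.02]
```

Call:
{"op": "play_rows", "data": {"increments": "0.015 0.001 0 0.014;0.015 0.001 0 0.014;0.015 0.001 0 0;0.015 0.001 0 0;0.015 0.001 0 0;0.015 0.001 0 0;0.015 0.001 0 0;0.015 0.001 0 0;0.015 0.001 0 0;0.015 0.001 0 0;0.015 0.001 0 0;0.01 0 0 0;0 0 0 0"}}

```text
clock: 27.3
position: [0.3836, -0.1919, 0.0484]
ee_rot: [0.531, -0.448, -0.52, -0.496]
ft_force: [-0.7, -0.8, 0.8]
grip_width: 0.5
```

```bash
python3 - <<'E'
from h import *
go(.39,-.184,.042,1.706); R,p,o=tool(); print(R.round(3)); c=snap("side","s16"); cv2.imwrite("pics/c16.png",cv2.resize(c["img"][200:380,220:400],(540,540)))
E
```

```text
t 27.30 pos [ 0.3836 -0.1919  0.0484] phi 1.679 tilt -0.9975 grip 0.50 F [-0.7 -0.8  0.8]
total tool delta [ 0.0071 -0.0068  0.0069] turn -0.027
[[ 0.057 -0.992 -0.108]
 [ 0.041 -0.106  0.994]
 [-0.998 -0.061  0.034]]
```

View pics/c16.png

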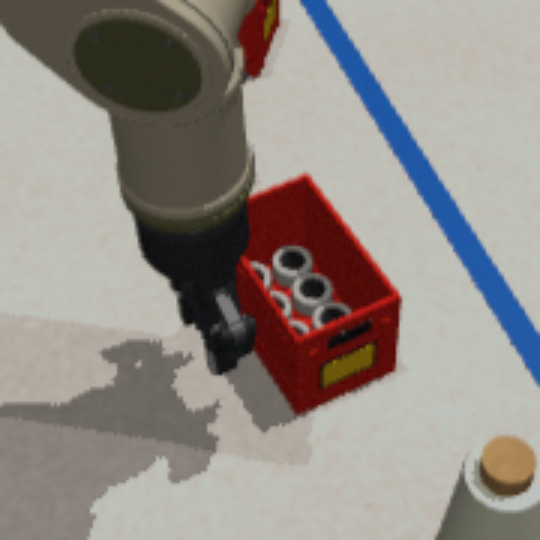

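Call:
{"op": "play_rows", "data": {"increments": "0.004 0 0.004 -0.013;0.002 -0.01 0.003 -0.013;0.0009 -0.01 0 0;0.0008 -0.012 0 0;0.0008 -0.012 0 0;0.0009 -0.014 0 0;0.0009 -0.014 0 0;0.0009 -0.014 0 0;0.0009 -0.014 0 0;0.0009 -0.014 0 0;0.0009 -0.014 0 0;0 0 0 0"}}

```text
clock: 28.55
position: [0.517, -0.1651, 0.0417]
ee_rot: [0.534, -0.442, -0.531, -0.487]
ft_force: [0.3, -0.4, -0.4]
grip_width: 0.501
```

```bash
python3 - <<'E'
from h import *
go(.661,-.15,.042,1.706); c=snap("side","s17"); d=snap("top","t17"); cv2.imwrite("pics/c17.png",np.hstack([cv2.resize(c["img"][200:380,220:400],(400,400)),cv2.resize(d["img"][180:300,350:470],(400,400))]))
E
```

```text
t 28.55 pos [ 0.517  -0.1651  0.0417] phi 1.707 tilt -0.9980 grip 0.50 F [ 0.3 -0.4 -0.4]
total tool delta [ 0.0069 -0.1445 -0.0046] turn 0.001
```

View pics/c17.png

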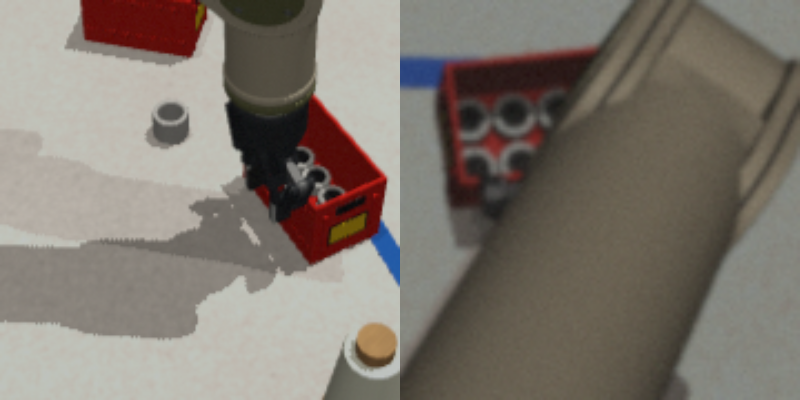

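Call:
{"op": "play_rows", "data": {"increments": "0.0007 -0.01 0 0;0.0007 -0.012 0 0;0.0007 -0.012 0 0;0.0007 -0.012 0 0;0.0007 -0.012 0 0;0.0007 -0.012 0 0;0.0007 -0.012 0 0;0.0007 -0.012 0 0;0.0007 -0.012 0 0;0.0007 -0.01 0 0;0.0006 -0.01 0 0;0.0006 -0.01 0 0;0.0005 -0.007 0 0;0.0003 -0.005 0 0;0 0 0 0"}}

```text
clock: 30.15
position: [0.65, -0.1516, 0.0363]
ee_rot: [-0.522, 0.451, 0.536, 0.486]
ft_force: [-0.6, -0.3, 0.4]
grip_width: 0.499
```

```bash
python3 - <<'E'
from h import *
go(.661,-.15,.042,1.706); c=snap("side","s18"); d=snap("top","t18"); cv2.imwrite("pics/c18.png",np.hstack([cv2.resize(c["img"][180:360,240:420],(400,400)),cv2.resize(d["img"][140:260,340:460],(400,400))]))
E
```

```text
t 30.15 pos [ 0.65   -0.1516  0.0363] phi 1.692 tilt -0.9986 grip 0.50 F [-0.6 -0.3  0.4]
total tool delta [-0.0054 -0.0112  0.0005] turn -0.014
```

View pics/c18.png

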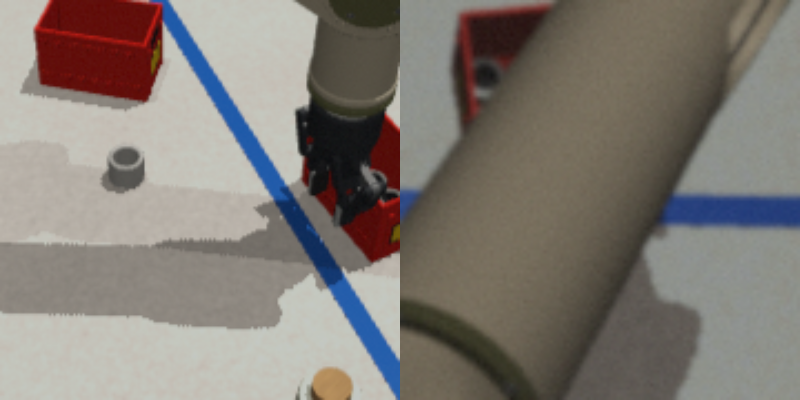

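Call:
{"op": "play_rows", "data": {"increments": "0 -0.006 0 0;0 -0.006 0 0;0 -0.004 0 0;0 0 0 0;0 0.006 0 0;0 0.012 0 0;0 0.015 0 0;0 0.015 0 0;0 0.015 0 0;-0.02 0 0 0;-0.025 0 0 0;-0.025 0 0 0;-0.025 0 0 0;-0.025 0 0 0;-0.025 0 0 0;-0.025 0.02 0 0;0 0.03 0 0;0 0.03 0 0;0 0.03 0 0;0 0 0 0"}}

```text
clock: 32.25
position: [0.4786, -0.1798, 0.208]
ee_rot: [-0.522, 0.448, 0.536, 0.49]
ft_force: [1.1, -0.7, 1.0]
grip_width: 0.499
```

```bash
python3 - <<'E'
from h import *
go(.661,-.15,.042,1.706); c=snap("side","s19"); d=snap("top","t19"); cv2.imwrite("pics/c19.png",np.hstack([cv2.resize(c["img"][130:370,210:450],(400,400)),cv2.resize(d["img"][140:290,340:490],(400,400))]))
E
```

```text
t 32.25 pos [ 0.4786 -0.1798  0.208 ] phi 1.692 tilt -0.9981 grip 0.50 F [ 1.1 -0.7  1. ]
total tool delta [ 0.1719 -0.1794 -0.0014] turn -0.014
```

View pics/c19.png

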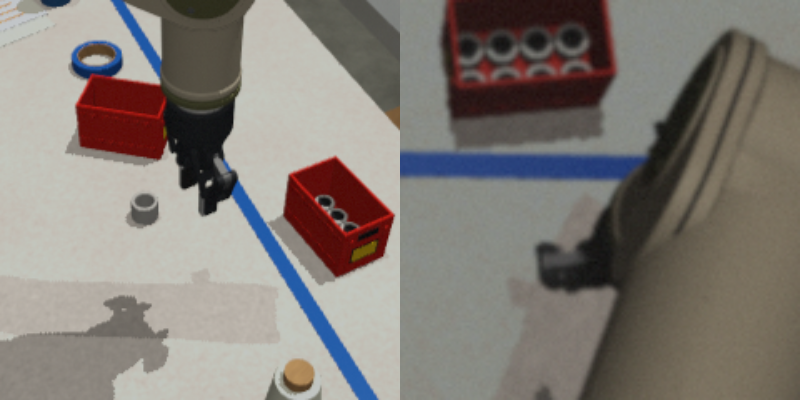

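```bash
python3 - <<'E'
from h import *
d=camera("top"); s=camera("side")
print("near-bottom corners", ray(d,358.8,184.2), ray(d,340+210/2.667,140+105/2.667), "tape far edge", ray(d,360,140+152/2.667))
cv2.imwrite("pics/t20.png",d["img"])
print("side near-bottom corner",ray(s,210+338/1.667,130+274/1.667), "left crate bottom near corner", ray(s,210+160/1.667,130+157/1.667))
workorder.hand_in()
E
```

```text
near-bottom corners [ 0.66660845 -0.07905888  0.        ] [ 0.68283771 -0.22977321  0.        ] tape far edge [ 0.63328924 -0.08242935  0.        ]
side near-bottom corner [ 0.69013684 -0.21024123  0.        ] left crate bottom near corner [0.53540506 0.11925295 0.        ]
the job is handed in; nothing more can be done
```

I checked both crates in the order asked, and the stamped one, the right-hand crate, now stands wholly past the blue line. I handed the job in at about 32 s of the 72 s allowed. I identified it by elimination: its stamp was never seen directly.

- **Left crate:** I pinched its far wall and turned it about 0.65 rad on the bench so the side camera could see its underside. I tipped it to about 57.5°, held it over a second, and lowered it slowly. Its underside was bare red with no stamp. It stays on the near side, still turned, with its farthest corner at about x = 0.58 m (tape edge about 0.61 m) when I measured it before tipping. In the last pictures it still stands on the near side.
- **Possible slight lift:** while I turned the left crate, the gripped wall may have risen by up to about 4 mm. I could not tell from the readings whether it did. I lowered the tool before letting go.
- **Right crate:** I tipped it to about 57°, held it over a second, and lowered it slowly. No camera could see its underside at that angle. I then pushed it with the fingertips, low on its near wall.
- **Final position:** the nearest bottom corner of the right crate is at about x = 0.667 m and the tape's far edge at about 0.633 m, so it clears the line by about 3 cm. The side view agrees.
- **Final state:** the arm is clear of everything. The collar, tape roll and yarn cone were not touched.

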